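Try the thumb latch of a pop-lid pine box

ROBOT

A 6-joint arm with a two-finger parallel gripper is mounted at the origin on the work surface. World frame = base frame: x ahead of the robot, y to its left, z up, the work surface at z = 0. Lengths are in mm, angles in degrees, forces in N, time in s.
With the tool pointing down it reaches from about 350 to 850 mm from the base axis. Payload 8.1 kg.
Tool frame: the origin (TCP) lies between the finger pads; the fingertips stand 11 mm ahead of it and the grasp point (between the pads) lies 8 mm behind it; z points along the fingers, y is the line along which they close (so a half turn about z gives the same grasp; the last joint's range is limited). The gripper opens to 85 mm and grips with 20 to 120 N. Pads are 22 mm wide; open, the fingers measure 114 mm over their backs; the gripper's body (76 mm by 85 mm) begins 54 mm behind the grasp point. The pads swing forward as they close: fully open they stand 13 mm farther back than shut.
Start: joints at [69.19, 7.471, 85.268, -0, 87.261, -4.893], TCP at [164.522, 577.008, 242.292] pointing down, gripper open.
Joint ranges: [-169.43, 169.43], [-51.17, 129.36], [1.28, 143.12], [-76.62, 256.62], [0, 156.53], [-152.29, 152.29]. Speed limits (degrees/s): [136.94, 136.94, 159.86, 180, 180, 180].

INTERFACE

Orientations are given as [roll, pitch, yaw] about the fixed x, y, z axes, in that order (R = Rz(yaw) Ry(pitch) Rx(roll)).
In Python, from bench import r, snapshot, get_calibration gives the robot as it stands.
- The arm moves only by the tool step_arm, never from a script. Its argument "rows" is a list of rows, each a list of 2 entries, a list of its own where there are three numbers: the shift along the tool's x, y, z in mm, then the turn about the tool's z in degrees. In form: [[[tx, ty, tz], yaw], ...]. A call has 1 to 12 rows; each row is the pose to reach, as a shift and turn from the pose commanded when the call began, along the tool's axes at that moment; what a row does not reach only later rows make up. A row lasts 1/10 s, in which the tool goes at most 50 mm and 8.59 degrees, less where a joint would pass 70% of its speed; a pose out of reach is approached as far as the arm can. A call with a gripper value outside its range is refused whole. "fingers" is the opening, from 0 (shut) to 1 (fully open), set as the call begins (left out, the last holds). The fingers move at their own pace and stop on an object; "squeeze" is the grip in N (left out, the last holds). Time passes only in rows, so rows that repeat a pose let the fingers close. It gives the time, the measured TCP pose, the force, the opening and the grip force at its end, in the units of the state.
- r.sense(): the state, without advancing time (a new reading comes with each control period).
- snapshot(name): name is "scene" or "top"; returns the picture (420x560x3 uint8, blue, green, red); there is no depth.
- get_calibration(name): a dict with "fovy" (degrees; the focal length in pixels is half the picture's height over the tangent of half this angle, whatever the lens; pixels are square), "cx", "cy" (the principal point, pixels), "dist" ([k1, k2, p1, p2, k3] as OpenCV has them; the pictures are not rectified), "eye" and "orientation" of the camera in the world. Camera axes: x right, y up, looking along -z (the intrinsics and any distortion apply to the point x, -y, -z); pixel columns grow to the right and rows downward; lengths in mm; the calibration is good to about 2 mm. A picture is of the moment at which its call begins. get_calibration takes no time and is no camera call.
- r.hand_in(): hands the job in; it is judged then, once.
The state is a dict: "time": time; "joint_pos": joint angles; "qd": joint speeds; "joint_efforts": joint torques, N m; "tool_pos": TCP position; "tcp_rot": TCP orientation; "ft_force": force on the tool from outside, world axes, zero at the start; "wrist_torque": the same for the moment, N m; "finger_gap": finger opening in mm; "grip_force": force on a finger pad.
Only numpy, scipy, OpenCV 4.12 (cv2) and the standard library are available. Lean on these libraries where they do the work, as an engineer would, in place of code of your own. Each camera call takes 0.05 s, during which the arm holds its last target. There are 200 camera calls.

TASK

A customer has brought back the smaller of the two pine pop-lid boxes on the display counter, and its catch must be tried before it goes back on sale. Press its thumb latch so that the lid springs all the way open, then push the lid down until it snaps shut and stays shut by itself. Keep the larger box closed.

Things in the scene. Friction and masses are not known exactly. Their poses are not given: they have to be found in the camera images.
- small_box: The smaller pine box, 150 (x) by 130 (y) mm, rim 80 mm high, top of the shut lid 91.5 mm; screwed down. Origin: centre of its underside, on the counter; x points from the front (latch, robot's side) to the back (hinge), z up. Its flat 10 mm lid covers it all and hinges on the line x = 75, z = 81.5 mm along y; the front edge rises. A small steel hook at x = -83 mm, 94 mm high, holds the lid.
- small_box_pad (a point): Centre of the top of its thumb latch: a flat steel pad, 34 (x) by 50 (y) mm, in the middle of the front, at (-110, 0, 80) mm in the box frame. A sprung rocker hinged 31 mm behind this point: pressed down 4 to 8 mm with 1 to 4 N it draws the hook back and the lid flies open by itself; its stop comes at about 10 mm. Let go, it springs back.
- small_box_lid (a joint): Lid of the smaller box, rad: 0 shut and latched, 1.05 fully open: its free edge is then 212 to 217 mm up at x = 0 to 9 mm, its outer face slanting back from there to the hinge. A spring holds it open unless latched. To shut it, come down on the outer face behind the free edge and push down and to the front: 1 to 3 N, then 4 to 7 N near the front edge to snap it, in the last 10 mm down to 0.
- large_box_lid (a joint): Lid of the larger box, rad: 0 shut and latched (must stay so), 1.05 open. That box is a bystander of the same make, 200 (x) by 190 (y) mm and 141.5 mm high with its lid shut, screwed down, its thumb latch reaching 52 mm out of its front. The two boxes stand left and right of each other, either way round.
Things that resemble listed ones, but are neither listed nor needed, are in the scene too. Leave any turquoise look-alike of the small_box alone.

How it is judged:
By the outcome, as a careful person would: the job done as asked, in the order asked, and still so for the second after the job is handed in, with the robot touching nothing.
It also fails if it takes over 38 s, if anything falls off the work surface, if the arm or the gripper's body presses on something with over 40 N, if the wrist force passes 120 N, or if a joint passes its speed limit or range.

## Working session

There is one attempt and no reset: what is moved stays moved. The work goes in short steps, Python scripts to look and compute and a tool call to move; the robot and the scene stay as the last step left them, time stands still between calls to the robot, and variables do not carry over. Pictures are saved under pics/ and viewed, at most 10 in all, crops included, and the job is handed in when it is done.

Besides the shell and the picture viewer there is one more tool, called after "Request:" as name(argument=value, ...), one argument or row to a line, values as JSON. step_arm: Moves the arm, as the interface text tells. Its arguments: {"type":"object","properties":{"rows":{"type":"array"},"fingers":{"type":"number"},"squeeze":{"type":"number"}},"required":["rows"]}

```bash
mkdir -p pics; python3 - <<'E'
from bench import r,snapshot,get_calibration
import cv2,json
for n in("scene","top"):
    cv2.imwrite(f"pics/{n}0.png",snapshot(n)); print(n,get_calibration(n))
s=r.sense();print(s)
E
```

```text
scene {'fovy': 45.60285161255612, 'cx': 289.0643413543984, 'cy': 211.93293318312124, 'dist': array([-0.10802391,  0.        ,  0.        ,  0.        ,  0.        ]), 'eye': array([1144.43194056,  372.60670689,  951.54054697]), 'orientation': array([ 40.74030412,   0.73959368, 121.94188148])}
top {'fovy': 50.94282841331217, 'cx': 275.94412896262554, 'cy': 207.5712383898558, 'dist': array([-0.13571065,  0.        ,  0.        ,  0.        ,  0.        ]), 'eye': array([ 391.29025889,   -6.33651588, 1137.50259084]), 'orientation': array([  7.78190737,  -1.12446006, -89.2611615 ])}
{'time': 0.1, 'joint_pos': array([ 6.91911235e+01,  7.51202338e+00,  8.53220169e+01,  1.59384930e-03,
        8.72613740e+01, -4.89504575e+00]), 'qd': array([-0.03743465, -0.07960404, -0.1830843 , -0.00104276,  0.02506951,
        0.02331511]), 'joint_efforts': array([ 2.31000030e-05, -5.70952177e+01, -5.01939583e+01, -3.24241482e-04,
        8.16055457e-03, -5.25732708e-05]), 'tool_pos': array([164.33746728, 576.57042156, 241.34616299]), 'tcp_rot': array([-1.79905070e+02, -9.72786692e-03,  1.64086084e+02]), 'ft_force': array([ 0.30403833, -0.09440783,  0.67327107]), 'wrist_torque': array([-0.0099902 ,  0.02279883, -0.02981964]), 'grip_force': 0.0, 'finger_gap': 85.78509598106683}
```

View pics/scene0.png

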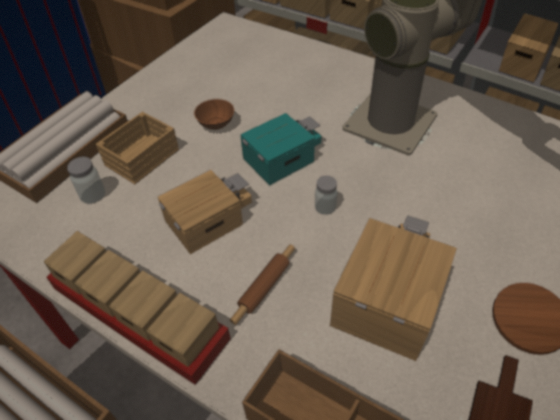

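View pics/top0.png

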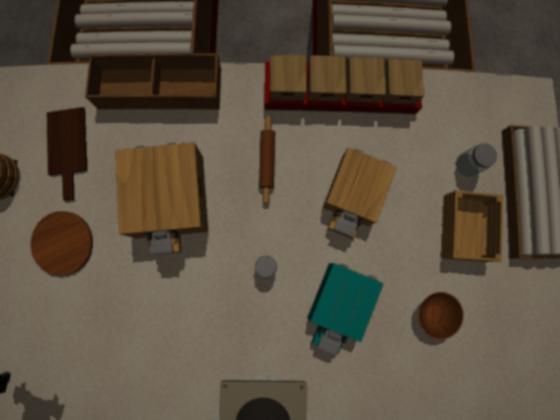

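Top view candidates for the small box are:
- pine box with a latch at (360,185), its pad at about (346,222)
- turquoise look-alike at (346,302)
- large pine box at (160,190)
- latchless pine blocks on the red tray at (290–405,78)
- open tray at (476,228)

I choose the one at (360,185). Next I check it in a close crop and measure it.

```bash
cat >h.py <<'E'
import numpy as np,cv2
from bench import get_calibration
from scipy.spatial.transform import Rotation as R
def cam(n):
    c=get_calibration(n);f=210/np.tan(np.radians(c['fovy']/2))
    K=np.array([[f,0,c['cx']],[0,f,c['cy']],[0,0,1]]);return K,c['dist'],c['eye'],R.from_euler('xyz',c['orientation'],degrees=True).as_matrix()@np.diag([1,-1,-1])
def ray(n,px,z):
    K,d,e,M=cam(n);u=cv2.undistortPoints(np.array(px,float).reshape(-1,1,2),K,d).reshape(-1,2)
    v=np.c_[u,np.ones(len(u))]@M.T
    return e+v*((z-e[2])/v[:,2])[:,None]
def proj(n,P):
    K,d,e,M=cam(n);return cv2.projectPoints(((np.array(P,float).reshape(-1,3)-e)@M),np.zeros(3),np.zeros(3),K,d)[0].reshape(-1,2)
E
python3 - <<'E'
from h import *
im=cv2.imread('pics/top0.png')
c=im[130:270,290:430];cv2.imwrite('pics/crop1.png',cv2.resize(c,None,fx=4,fy=4,interpolation=cv2.INTER_CUBIC))
h=cv2.cvtColor(im,cv2.COLOR_BGR2HSV)
for p in [(360,185),(346,224),(330,245),(300,200),(341,207)]:print(p,h[p[1],p[0]])
m=((h[...,1]>110)&(h[...,2]>85)).astype(np.uint8);m[:, :290]=0;m[:,430:]=0;m[:130]=0;m[255:]=0
m=cv2.morphologyEx(m,cv2.MORPH_OPEN,np.ones((9,9)))
cs=cv2.findContours(m,0,1)[0];k=max(cs,key=cv2.contourArea);b=cv2.boxPoints(cv2.minAreaRect(k));print(b)
P=ray('top',b,91.5);print(P.round(1),np.linalg.norm(np.diff(P,axis=0,append=P[:1]),axis=1))
print(ray('top',[(346,222)],80))
E
```

```text
(360, 185) [ 17 162 110]
(346, 224) [15 24 84]
(330, 245) [17 60 77]
(300, 200) [ 17  60 123]
(341, 207) [ 17 161  98]
[[326.4357  202.35645]
 [347.4733  147.13269]
 [396.91684 165.96832]
 [375.87924 221.19208]]
[[ 549.1 -146.5   91.5]
 [ 687.6 -199.4   91.5]
 [ 642.9 -322.4   91.5]
 [ 505.1 -266.6   91.5]] [148.26016325 130.93228042 148.62474545 127.94144301]
[[ 503.39955055 -195.72989501   80.        ]]
```

View pics/crop1.png

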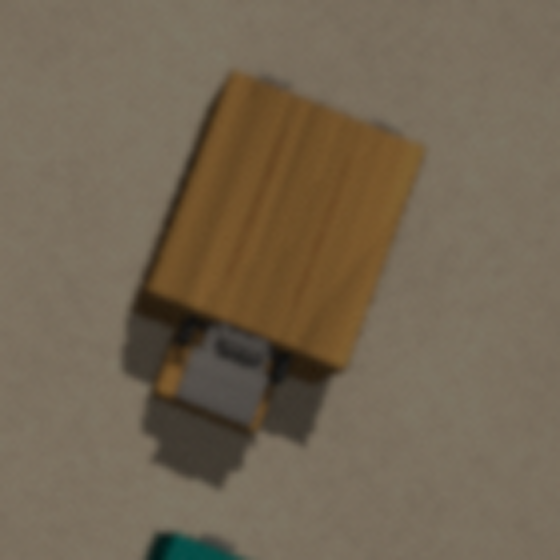

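The crop shows the small pine box with its lid corners at about top px (347,147), (397,166), (376,221) and (326,202). The steel pad is in front at about (346,226). The box centre is (596,-234) with yaw -21.5°, so the press point is about (488,-191). I move over it with the fingers shut.

Request:
step_arm(
  rows=[
    [[-522, -650, 0], 5.6],
    [[-522, -650, 0], 5.6],
    [[-522, -650, 0], 5.6],
    [[-522, -650, 0], 5.6],
    [[-522, -650, 0], 5.6],
    [[-522, -650, 0], 5.6],
    [[-522, -650, 0], 5.6],
    [[-522, -650, 0], 5.6],
    [[-522, -650, 0], 5.6],
    [[-522, -650, 0], 5.6],
    [[-522, -650, 0], 5.6],
    [[-522, -650, 0], 5.6],
  ],
  fingers=0,
)

```text
time: 1.3
tool_pos: [397.7, 22.0, 242.3]
tcp_rot: [180.0, 0.0, 158.5]
ft_force: [1.6, 0.8, -0.4]
finger_gap: -0.2
grip_force: 0.0
```

Request:
step_arm(
  rows=[
    [[-162, -165, 0], 0],
    [[-162, -165, 0], 0],
    [[-162, -165, 0], 0],
    [[-162, -165, 0], 0],
    [[-162, -165, 0], 0],
    [[-162, -165, 60], 0],
    [[-162, -165, 100], 0],
    [[-162, -165, 122], 0],
    [[-162, -165, 122], 0],
    [[-162, -165, 122], 0],
  ],
)

```text
time: 2.3
tool_pos: [487.7, -188.8, 120.7]
tcp_rot: [180.0, -0.0, 158.5]
ft_force: [0.1, 0.7, 0.5]
finger_gap: 0.1
grip_force: 0.0
```

```bash
python3 - <<'E'
from h import *
from bench import r,snapshot
a=snapshot("scene");b=snapshot("top")
c=np.hstack([cv2.resize(a[140:280,120:260],(400,400)),cv2.resize(b[150:290,280:420],(400,400))])
cv2.imwrite('pics/hov.png',c)
s=r.sense();print(s['time'],s['tool_pos'],s['ft_force'])
t=np.array(s['tool_pos'])-[0,0,11];t2=t.copy();t2[2]=80
print(proj('scene',[t,t2]),proj('top',[t,t2]))
E
```

```text
2.4 [ 489.19483899 -189.46851596  122.76500091] [0.29833871 0.00337433 0.30940601]
[[239.19488051 171.23864334]
 [240.33097657 180.51432333]] [[345.79138879 226.58217681]
 [343.48155019 227.79885761]]
```

View pics/hov.png

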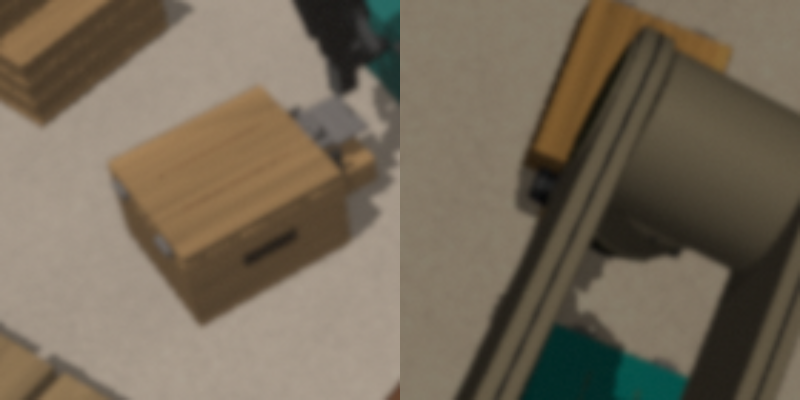

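The scene half shows the fingertip at about (240,170). It projects to (240,180.5) on the pad, and the pad centre is at about (239,181), so it is aligned. Now I press.

Request:
step_arm(
  rows=[
    [[0, 0, 20], 0],
    [[0, 0, 27], 0],
    [[0, 0, 29], 0],
    [[0, 0, 31], 0],
    [[0, 0, 33], 0],
    [[0, 0, 34], 0],
    [[0, 0, 35], 0],
    [[0, 0, 35.5], 0],
    [[0, 0, 35.5], 0],
  ],
)

```text
time: 3.3
tool_pos: [487.9, -189.0, 85.0]
tcp_rot: [-180.0, 0.0, 158.5]
ft_force: [0.8, -0.5, 0.9]
finger_gap: 0.1
grip_force: 0.5
```

```bash
cat >look.py <<'E'
import sys
from h import *
from bench import r,snapshot
a=snapshot("scene");cv2.imwrite(f'pics/{sys.argv[1]}.png',cv2.resize(a[80:280,80:320],(720,600)))
s=r.sense();print(s['time'],s['tool_pos'],s['ft_force'])
E
python3 look.py press
```

```text
3.35 [ 487.94635231 -188.94147582   84.99585486] [ 1.03822597 -0.97442485  0.84506495]
```

View pics/press.png

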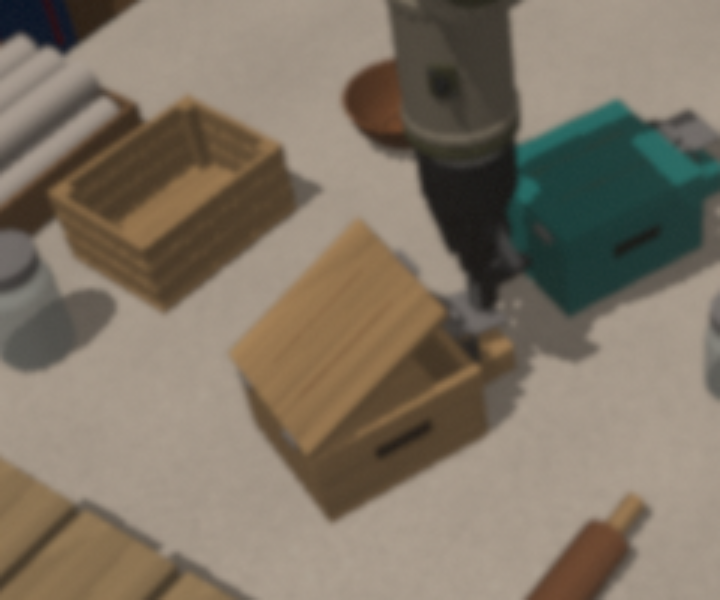

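The lid springs open, with its free edge at about crop px (440,320), and the latch released. Now I lift straight up and go over the open lid.

Request:
step_arm(
  rows=[
    [[0, 0, -40], 0],
    [[0, 0, -90], 0],
    [[0, 0, -140], 0],
    [[0, 0, -180], 0],
    [[0, 0, -180], 0],
    [[-50, -1, -180], 0],
    [[-100, -2, -180], 0],
    [[-150, -2, -180], 0],
    [[-150, -2, -180], 0],
    [[-150, -2, -180], 0],
  ],
)

```text
time: 4.35
tool_pos: [626.4, -245.6, 260.9]
tcp_rot: [180.0, -0.3, 158.5]
ft_force: [0.1, 0.4, -0.2]
finger_gap: -0.1
grip_force: 0.0
```

```bash
python3 look.py open; python3 - <<'E'
from h import *
c,s=np.cos(np.radians(-21.5)),np.sin(np.radians(-21.5))
w=lambda x,y,z:[596.2+c*x-s*y,-233.7+s*x+c*y,z]
q=proj('scene',[w(4,65,215),w(4,-65,215),w(75,65,91.5),w(75,-65,91.5)]);print((q-[80,80])*3)
E
```

```text
4.4 [ 626.05430689 -245.47192333  263.12660431] [-0.20600912  0.17395666  0.60069115]
[[368.91429297 292.27107428]
 [281.91265015 193.63821411]
 [309.91020098 451.44922603]
 [231.19213179 348.53510887]]
```

View pics/open.png

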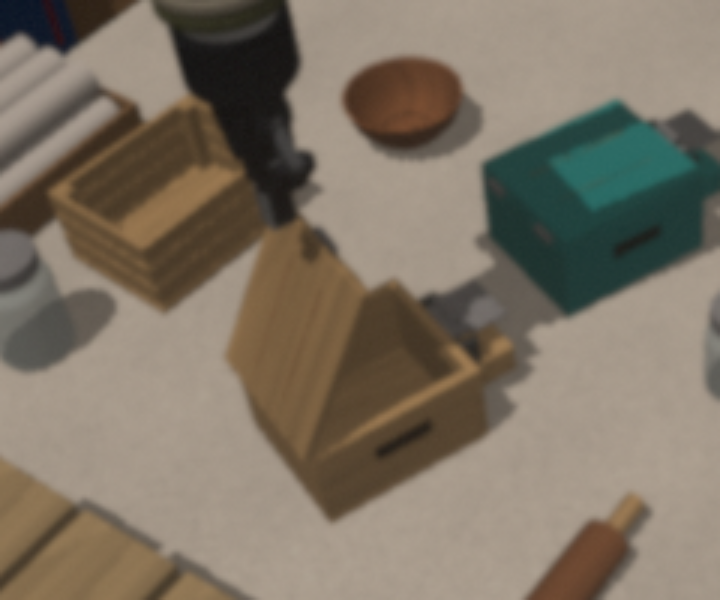

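The lid is fully open: its free edge is at about crop (368,295), against a prediction of (369,292). The tip is behind that edge. Next I push the lid down along its arc.

Request:
step_arm(
  rows=[
    [[3, 0, 30], 0],
    [[5, 0, 44], 0],
    [[8, 0, 50], 0],
    [[20, 0, 59], 0],
    [[34, 0, 69], 0],
    [[45, 0, 78], 0],
    [[54, 0, 87], 0],
    [[63, 0, 98], 0],
    [[71, 0, 109], 0],
    [[78, 0, 121], 0],
    [[83, 0, 134], 0],
    [[83, 0, 134], 0],
  ],
)

```text
time: 5.6
tool_pos: [547.8, -214.5, 129.6]
tcp_rot: [180.0, -0.1, 158.5]
ft_force: [-0.4, -0.0, 0.3]
finger_gap: -0.1
grip_force: 0.4
```

```bash
python3 look.py shut1
```

```text
5.65 [ 548.46641694 -214.87269633  130.55995243] [-0.41619403 -0.44272944  0.88008048]
```

View pics/shut1.png

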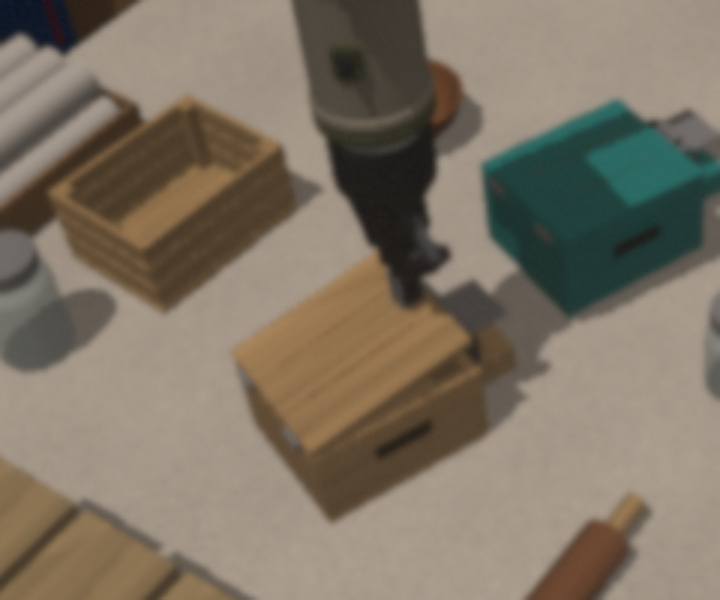

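The lid is held nearly shut under the tip, at about crop (408,298). Next I push down slowly to snap it.

Request:
step_arm(
  rows=[
    [[3, 0, 8], 0],
    [[5, 0, 15], 0],
    [[6, 0, 20], 0],
    [[6, 0, 24], 0],
    [[6, 0, 26], 0],
    [[6, 0, 28], 0],
    [[6, 0, 28.5], 0],
    [[6, 0, 29], 0],
    [[6, 0, 29], 0],
    [[6, 0, 29], 0],
  ],
)

```text
time: 6.65
tool_pos: [543.8, -213.0, 101.9]
tcp_rot: [180.0, 0.0, 158.5]
ft_force: [-0.0, 0.3, 1.6]
finger_gap: -0.0
grip_force: 0.5
```

Request:
step_arm(
  rows=[
    [[0, 0, 0.5], 0],
    [[0, 0, 1], 0],
    [[0, 0, 1.5], 0],
    [[0, 0, 2], 0],
    [[0, 0, 2], 0],
  ],
)

```text
time: 7.15
tool_pos: [543.9, -213.2, 101.0]
tcp_rot: [-180.0, 0.0, 158.5]
ft_force: [-4.9, 2.1, 10.5]
finger_gap: -0.4
grip_force: 5.2
```

Request:
step_arm(
  rows=[
    [[0, 0, -5], 0],
    [[0, 0, -20], 0],
    [[0, 0, -60], 0],
    [[0, 0, -110], 0],
    [[0, 0, -160], 0],
    [[0, 0, -180], 0],
    [[0, 0, -180], 0],
    [[0, 0, -180], 0],
    [[0, 0, -180], 0],
    [[0, 0, -180], 0],
  ],
)

```text
time: 8.15
tool_pos: [542.9, -212.7, 277.7]
tcp_rot: [180.0, -0.2, 158.5]
ft_force: [-0.8, 0.3, 0.4]
finger_gap: -0.2
grip_force: 0.0
```

```bash
python3 - <<'E'
from h import *
from bench import r,snapshot
a=snapshot("scene");cv2.imwrite('pics/end.png',a)
s=r.sense();print(s['time'],s['tool_pos'],s['ft_force'])
b=cv2.imread('pics/scene0.png');d=cv2.absdiff(a,b).max(2)
print('diff small front-left region',d[195:245,165:240].mean(),'large',d[215:350,330:460].mean())
E
```

```text
8.2 [ 542.99762294 -212.68792518  277.88314384] [0.63347943 0.83591085 0.78277008]
diff small front-left region 5.918933333333333 large 6.762849002849003
```

View pics/end.png

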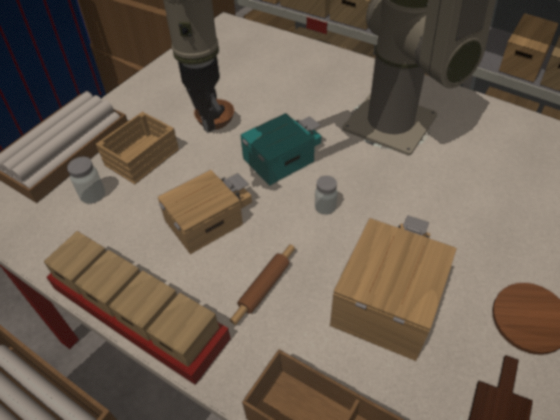

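The small box at (202,205) is shut with the tool clear of it, and the large box at (395,280) is still closed. I hand the job in.

```bash
python3 -c "
from bench import r
print(r.hand_in())"
```

```text
the job is handed in; nothing more can be done
None
```

I pressed the small pine box's latch, its lid sprang fully open, and I pushed it shut; it stayed shut after the arm withdrew, the large box stayed closed, and I handed the job in at about 8.2 s.

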